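Herb jar from its slanted rack, held tipped over the soup cup

ROBOT

A 6-joint arm with a two-finger parallel gripper is mounted at the origin on a cart in front of the work surface, level with it; the furniture and walls round the work are solid. World frame = base frame: x ahead of the robot, y to its left, z up, the work surface at z = 0. Lengths are in m, angles in rad, forces in N, time in s.
With the tool pointing down it reaches from about 0.375 to 0.9 m from the base axis. Payload 3.1 kg.
Tool frame: the origin (TCP) lies between the finger pads; the fingertips stand manip.finger_overhang ahead of it and the grasp point (between the pads) lies 5 mm behind it (manip.finger_overhang is the distance from the TCP to the fingertips, in m); z points along the fingers, y is the line along which they close (so a half turn about z gives the same grasp; the last joint's range is limited). The gripper opens to 85 mm and grips with 20 to 120 N. Pads are 22 mm wide; open, the fingers measure 114 mm over their backs; the gripper's body (76 mm by 85 mm) begins 54 mm behind the grasp point. The pads swing forward as they close: fully open they stand 13 mm farther back than shut.
Start: joints at [1.06, 0.527, 1.433, -0, 1.181, -0.178], TCP at [0.204, 0.591, 0.245] pointing down, gripper open.
Joint ranges: [-3.08, 3.08], [-0.75, 2.2], [0.22, 2.44], [-1.43, 4.57], [0, 2.65], [-2.85, 2.85]. Speed limits (rad/s): [2.79, 2.79, 3.14, 3.14, 3.14, 3.14].

INTERFACE

Orientations are given as a unit quaternion [x, y, z, w].
In Python, from station import manip gives the robot as it stands.
- The arm moves only by the tool drive_tool, never from a script. Its argument "plan" is a list of rows, each a list of 7 numbers: the shift along the tool's x, y, z in m, then the turn, a rotation vector about the tool's x, y, z in degrees, then the opening, from -1 (shut) to 1 (fully open). In form: [[x, y, z, wx, wy, wz, gripper], ...]. A call has 1 to 10 rows; each row shifts and turns the commanded pose from where the row before left it, along the tool's axes as they then stand; what a row does not reach is not made up. A row lasts 1/10 s, in which the tool goes at most 50 mm and 8.59 degrees, less where a joint would pass 70% of its speed; a pose out of reach is approached as far as the arm can. A call is refused whole if a number of a shift passes 0.05 or a number of a turn 8.59, either way. A call with a gripper value outside its range is refused whole. The fingers move at their own pace and stop on an object; "newtons" is the grip in N (left out, the last holds). Time passes only in rows, so rows that do not move let the fingers close. It gives the time, the measured TCP pose, the force, the opening and the grip force at its end, in the units of the state.
- manip.sense(): the state, without advancing time (a new reading comes with each control period).
- manip.snapshot(name): name is "scene" or "top" or "wrist"; returns a dict with "image" (384x512x3 uint8, red, green, blue), "z_map" (384x512 float32, m along the optical axis (not along the pixel's ray), 0 where there is no reading), "fov_y" (degrees; the focal length in pixels is half the picture's height over the tangent of half this angle, whatever the lens; pixels are square), "cx", "cy" (the principal point, pixels), "extrinsics" (4x4, takes a point from camera to world coordinates); the wrist camera has in their place "mount" (4x4, takes a point from camera to tool coordinates, whose origin is the TCP and whose axes are the flange's). Camera axes: x right, y up, looking along -z (the intrinsics and any distortion apply to the point x, -y, -z); pixel columns grow to the right and rows downward; lengths in m; the calibration is good to about 2 mm. A picture is of the moment at which its call begins: read the wrist's pose just before it.
- manip.sign_off(): hands the job in; it is judged then, once.
The state is a dict: "t": time; "q": joint angles; "qd": joint speeds; "tau": joint torques, N m; "tcp_pos": TCP position; "tool_rot": TCP orientation; "force": force on the tool from outside, world axes, zero at the start; "ft_torque": the same for the moment, N m; "finger_gap": opening from 0.0 (shut) to 1.0 (fully open); "gripper_force": force on a finger pad.
Only numpy, scipy, OpenCV 4.12 (cv2) and the standard library are available. Lean on these libraries where they do the work, as an engineer would, in place of code of your own. Each camera call takes 0.05 s, during which the arm holds its last target. There are 200 camera calls.

TASK

Season the soup cup with herbs: draw the jar with the green label out of its tube in the slanted rack, keep its lid end higher than its bottom until the lid is over the cup's mouth, then tip it there so that the red lid points about 25 degrees below level, over the middle of the cup and a few centimetres above the rim. Finish while still holding the jar still in that tipped attitude, gripped and raised, touching neither cup nor rack; leave the red-labelled jar in its tube, and do not shift the cup or anything else.

Things in the scene. Friction and masses are not known exactly. Their poses are not given: they have to be found in the camera images.
- herb_jar: the jar to use: green-and-white label, red lid with a green mark on top, 106 mm long, glass 42 mm across, lid 45 mm across from 85 mm up, 0.08 to 0.18 kg, loose. Origin: bottom centre; z to the lid. Starts in either tube of the rack, leaning 55 degrees from upright, lid up and towards the robot; its lowest 47 mm are in the tube, the glass from 47 to 85 mm is free to grip
- herb_lid (a point): centre of the top of the herb jar's lid, 106 mm from its origin along its z
- red_jar: a like jar (same sizes) with a red-and-brown label and red lid, in the rack's other tube: leave it there
- rack: fixed spice rack: oak foot 112 x 250 x 12 mm, two steel tubes at y = +60 and -60 mm. Tube: 57 mm outside, 48 inside, 47 deep, leaning 55 degrees from upright to the rack's -x (robot's side); closed bottom at x +35, z 36 mm, mouth at x -8, z 66 mm. Jars sit loosely, come out along the tube. Origin: centre of the foot's underside; z up; yaw within 0.2 rad
- soup_cup: loose white ribbed soup cup, empty, round mouth about 125 mm outside and 110 mm inside, 70 mm high, two ears along its y (187 mm over the ears), 0.33 kg. Origin: centre of its underside; z up
- tin: small food tin, 57 mm across, 72 mm high, on the left front strip; a bystander to leave alone. Origin: centre of its underside
- mandarin: mandarin, 58 mm, on the left front strip; a bystander to leave alone. Origin: centre of its underside
- garlic: garlic bulb, 60 mm, on the left front strip; a bystander to leave alone. Origin: centre of its underside

How it is judged:
On the way:
1. the herb jar is drawn out of its tube and lifted clear of the rack in the fingers, its lid end still the higher (height (world z) of herb_jar above 0.085 m and contact force between herb_jar and rack below 0.1 N and contact force between the fingers and herb_jar above 1 N and angle between herb_jar's own z axis and vertical below 1.57 rad), for 0.1 s.
At the end, for the whole second after the job is handed in: gripper still holds the jar at rest, lid 13 to 50 degrees below level, lid centre within 35 mm (level) of the cup's centre and 15 to 130 mm above its rim; jar touches neither cup nor rack; cup upright and within 20 mm of its start, red-labelled jar within 20 mm (angle between herb_jar's own z axis and vertical between 1.8 and 2.45 rad and horizontal distance between herb_lid and soup_cup below 0.035 m and height (world z) of herb_lid between 0.085 and 0.2 m and contact force between the fingers and herb_jar above 2 N and contact force between herb_jar and soup_cup below 0.1 N and contact force between herb_jar and rack below 0.1 N and linear speed of herb_jar below 0.03 m/s and angular speed of herb_jar below 0.2 rad/s and distance of each of soup_cup, red_jar from where it was at the start of the episode below 0.02 m and angle between soup_cup's own z axis and vertical below 0.1 rad); the arm keeps its last pose, push and grip.
It fails at once if the herb jar is tipped past level (over 5 degrees lid-down) while its lid is not over the cup (over 70 mm from the cup's centre) (angle between herb_jar's own z axis and vertical above 1.66 rad and horizontal distance between herb_lid and soup_cup above 0.07 m).
It fails at once if the cup is shifted more than 20 mm (distance of soup_cup from where it was at the start of the episode above 0.02 m).
It fails at once if the jar knocks against the cup (over 1 N) (contact force between herb_jar and soup_cup above 1 N).
It fails at once if the red-labelled jar is shifted more than 20 mm (distance of red_jar from where it was at the start of the episode above 0.02 m).
It fails at once if a bystander (tin, mandarin, garlic) is shifted more than 30 mm (distance of any of tin, mandarin, garlic from where it was at the start of the episode above 0.03 m).
It also fails if it takes over 38 s, if anything falls off the work surface, if the arm or the gripper's body presses on something with over 40 N, if the wrist force passes 120 N, or if a joint passes its speed limit or range.

## Working session

There is one attempt and no reset: what is moved stays moved. The work goes in short steps, Python scripts to look and compute and a tool call to move; the robot and the scene stay as the last step left them, time stands still between calls to the robot, and variables do not carry over. Pictures are saved under pics/ and viewed, at most 10 in all, crops included, and the job is handed in when it is done.

Besides the shell and the picture viewer there is one more tool, called after ">>>" as name([rows], argument=value, ...), one row to a line, values as JSON. drive_tool: Moves the arm, as the interface text tells. Its arguments: {"type":"object","properties":{"plan":{"type":"array"},"newtons":{"type":"number"}},"required":["plan"]}

```bash
ls; mkdir -p pics
cat > h.py <<'E'
import numpy as np, cv2
from station import manip
def snap(n):
    s=manip.snapshot(n); return s
def pts(s,T=None):
    h,w=s['z_map'].shape; f=h/2/np.tan(np.radians(s['fov_y'])/2)
    v,u=np.mgrid[:h,:w]; d=s['z_map']
    P=np.stack([(u-s['cx'])/f*d,-(v-s['cy'])/f*d,-d],-1)
    T=s['extrinsics'] if T is None else T
    return P@T[:3,:3].T+T[:3,3]
E
python3 - <<'E'
from h import *
print(manip.sense(), manip.finger_overhang)
a=snap('scene');b=snap('top')
np.savez('s0.npz',**{'a_'+k:v for k,v in a.items()},**{'b_'+k:v for k,v in b.items()})
print({k:v for k,v in a.items() if k not in('image','z_map')})
print({k:v for k,v in b.items() if k not in('image','z_map')})
cv2.imwrite('pics/a.png',a['image'][:,:,::-1]);cv2.imwrite('pics/b.png',b['image'][:,:,::-1])
E
```

```text
pics
{'t': 0.0, 'q': array([ 1.06051475e+00,  5.28489788e-01,  1.43388483e+00, -4.54916361e-06,
        1.18138825e+00, -1.78464446e-01]), 'qd': array([ 0.00013512, -0.0011085 , -0.00150491, -0.00196854,  0.00173023,
        0.00114115]), 'tau': array([-1.42617482e-03, -4.42354238e+01, -1.78020859e+01, -6.32866813e-04,
        8.65912327e-03,  1.49735132e-05]), 'tcp_pos': array([0.20321845, 0.59032575, 0.24432462]), 'tool_rot': array([ 1.65147538e-01,  9.86268277e-01, -1.02210699e-03, -3.64359185e-04]), 'force': array([-0.08988231,  0.19258273,  0.18020649]), 'ft_torque': array([-0.01370817,  0.00619388,  0.0418341 ]), 'gripper_force': 0.0, 'finger_gap': 0.9982035067715883} 0.014
{'fov_y': 52.57768421488234, 'cx': 251.0768422129887, 'cy': 191.8301538948418, 'extrinsics': array([[ 0.67059898,  0.6161903 , -0.41304542, -0.00492541],
       [-0.74181607,  0.55520168, -0.3761117 , -0.28009886],
       [-0.00243287,  0.55862386,  0.82941755,  1.16695939],
       [ 0.        ,  0.        ,  0.        ,  1.        ]])}
{'fov_y': 49.21599843154812, 'cx': 253.3268150284424, 'cy': 185.2542137588038, 'extrinsics': array([[ 0.01520561,  0.99273376, -0.119367  ,  0.40207698],
       [-0.99979072,  0.01672948,  0.01177458,  0.19489335],
       [ 0.01368598,  0.11916298,  0.99278038,  1.19489325],
       [ 0.        ,  0.        ,  0.        ,  1.        ]])}
```

View pics/a.png

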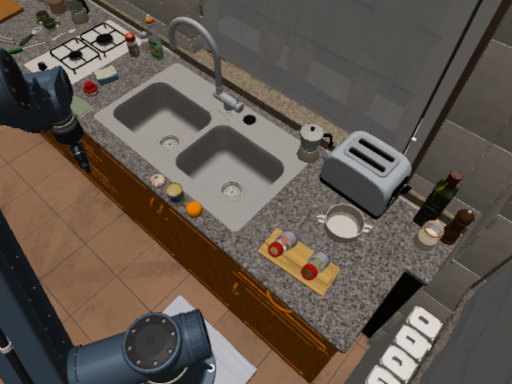

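View pics/b.png

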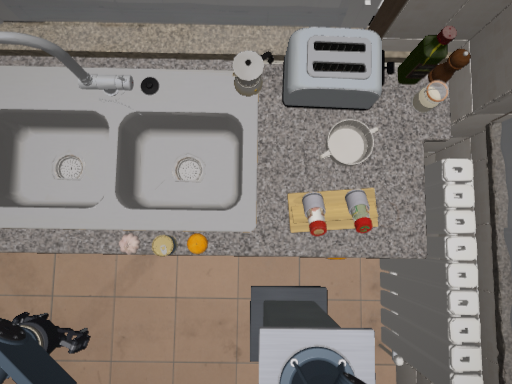

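The scene view shows the rack at about (300,260), with the jars at (283,243) and (316,265), and the cup at (345,222). In the top view the rack is at (333,210), the jars at (316,213) and (360,211), and the cup at (350,143). The right-hand jar has the green tones.

Run:
```python
from h import *
z=np.load('s0.npz')
for n in 'ab':
    s={k[2:]:z[k] for k in z.files if k[0]==n}
    P=pts(s); im=s['image']; hsv=cv2.cvtColor(im,cv2.COLOR_RGB2HSV); H,S,V=[hsv[...,i].astype(int) for i in range(3)]
    X,Y,Z=P[...,0],P[...,1],P[...,2]
    roi=(X>.3)&(X<.8)&(Y>-.45)&(Y<.15)&(s['z_map']>0)
    print(n,'table z',np.median(Z[roi&(S<40)&(Z<.03)]))
    red=roi&((H<8)|(H>172))&(S>150)&(Z>.05)
    c,l,st,ce=cv2.connectedComponentsWithStats(red.astype(np.uint8))
    for i in range(1,c):
        if st[i,4]>15: print(' red',ce[i],st[i,4],P[l==i].mean(0).round(4),P[l==i].min(0).round(3),P[l==i].max(0).round(3))
    g=roi&(H>35)&(H<85)&(S>50)&(Z>.04)
    c,l,st,ce=cv2.connectedComponentsWithStats(g.astype(np.uint8))
    for i in range(1,c):
        if st[i,4]>6: print(' green',ce[i],st[i,4],P[l==i].mean(0).round(4))
    w=roi&(H>10)&(H<28)&(S>90)&(Z>0.002)&(Z<.025)&(X<.6)
    q=P[w][:,:2].astype(np.float32); print(' wood',w.sum(),np.median(P[w][:,2]),cv2.minAreaRect(q))
    # cup rim
    m=roi&(Z>.06)&(Z<.08)&(X>.5)&(S<60)
    c,l,st,ce=cv2.connectedComponentsWithStats(cv2.dilate(m.astype(np.uint8),np.ones((3,3))))
    for i in range(1,c):
        k=m&(l==i)
        if k.sum()>30:
            q=P[k]; A=np.c_[2*q[:,:2],np.ones(len(q))]; sol=np.linalg.lstsq(A,(q[:,:2]**2).sum(1),rcond=None)[0]
            print(' cup?',ce[i],k.sum(),sol[:2],np.sqrt(sol[2]+sol[:2]@sol[:2]),q.min(0),q.max(0))
    if n=='a': cr=im[215:300,240:385]; 
    else: cr=im[110:250,270:400]
    cv2.imwrite(f'pics/c{n}.png',cv2.resize(cr[:,:,::-1],None,fx=4,fy=4,interpolation=cv2.INTER_CUBIC))
```

```text
a table z 0.0004274477629306883
 red [275.95 248.6 ] 120 [0.4225 0.0091 0.1025] [ 0.405 -0.01   0.08 ] [0.441 0.032 0.116]
 red [309.28378378 271.00675676] 148 [ 0.4327 -0.1087  0.1026] [ 0.415 -0.129  0.079] [ 0.454 -0.088  0.12 ]
 green [312.875 259.125] 8 [ 0.4766 -0.0912  0.0867]
 green [308.15384615 271.84615385] 13 [ 0.4283 -0.1079  0.1029]
 wood 1307 0.013026603004926862 ((0.4784194827079773, -0.04210585355758667), (0.11317736655473709, 0.25362542271614075), 4.942385196685791)
 cup? [352.88308977 191.51565762] 247 [ 0.99620563 -0.03555457] 0.23395421755373452 [ 0.76801036 -0.1522003   0.06012891] [0.79899861 0.09411107 0.07957769]
 cup? [345.17993631 220.25955414] 297 [ 0.6629578  -0.08305131] 0.06471784685192702 [ 0.5997139  -0.16096206  0.06008192] [ 0.72936048 -0.00642353  0.07496107]
 cup? [291.83653846 233.875     ] 48 [0.50736388 0.0153897 ] 0.013619596184831597 [ 0.50072451 -0.00543662  0.06005263] [0.52170553 0.03786555 0.07788616]
 cup? [323.10344828 255.35172414] 78 [ 0.51209733 -0.10322553] 0.016127395490458205 [ 0.50134108 -0.12727767  0.06001249] [ 0.53391267 -0.0
[... 878 characters left out ...]
186 -0.33709447  0.06005368] [ 0.79911823 -0.27581284  0.0798438 ]
 cup? [466.4057377 111.3442623] 126 [ 0.76583003 -0.4265243 ] 0.035299733145874465 [ 0.73211243 -0.44914228  0.06024402] [ 0.7992485  -0.39438893  0.07984988]
 cup? [350.20721925 141.0040107 ] 348 [ 0.66184713 -0.08175028] 0.06494962764899288 [ 0.59963207 -0.15928554  0.06037767] [ 0.72688375 -0.00366811  0.07484792]
 cup? [356.89473684 195.43859649] 144 [ 0.51122507 -0.10047034] 0.01561444866507594 [ 0.50095141 -0.12614489  0.06010774] [ 0.53307471 -0.07416885  0.07996702]
 cup? [313.36477987 196.23899371] 98 [0.50793161 0.01799388] 0.012800722863850741 [ 0.50010257 -0.002697    0.06002319] [0.52269958 0.03826491 0.07983336]
```

View pics/cb.png

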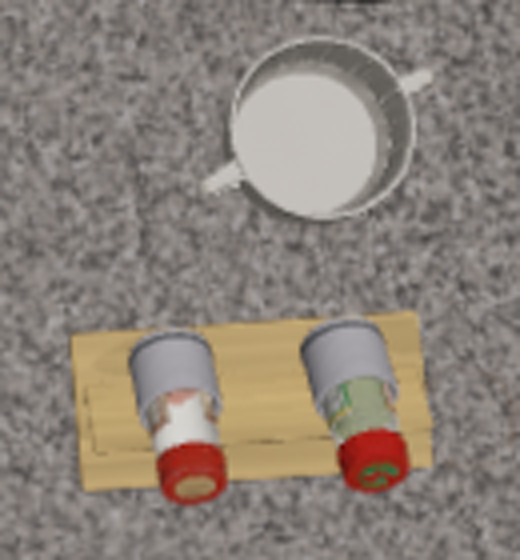

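View pics/ca.png

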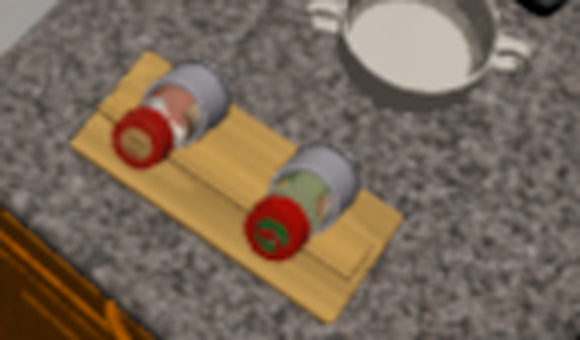

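The crops confirm the jar with the green mark is the right one (top-view lid at pixel (363,224)), at y ≈ -0.10. The rack centre is (0.479,-0.043) with a yaw of 4.9°, and the cup is at (0.662,-0.082).

```bash
cat >> h.py <<'E'
from scipy.spatial.transform import Rotation as Ro, Slerp
yaw=np.radians(4.9); rx=np.array([np.cos(yaw),np.sin(yaw),0]); ry=np.array([-np.sin(yaw),np.cos(yaw),0]); ez=np.array([0,0,1.])
rack=np.array([.4788,-.0432,0]); cup=np.array([.6624,-.0824])
def att(elev,head=0.):
    """tool x = jar axis, elev deg above level, pointing to -rx turned head deg about world z; tool y level"""
    e=np.radians(elev); x=-rx*np.cos(e)+ez*np.sin(e); z=-rx*np.sin(e)-ez*np.cos(e)
    return Ro.from_euler('z',head,degrees=True)*Ro.from_matrix(np.c_[x,np.cross(z,x),z])
jb=rack+rx*.0305-ry*.060+ez*.039
def rows(p1,R1,n,g,p0=None,R0=None):
    s=manip.sense()
    if p0 is None: p0=s['tcp_pos'];R0=Ro.from_quat(s['tool_rot'])
    w=(R0.inv()*R1).as_rotvec(); p=p0;R=R0;out=[]
    for i in range(1,n+1):
        pn=p0+(p1-p0)*i/n; Rn=R0*Ro.from_rotvec(w*i/n)
        out.append([*R.inv().apply(pn-p).round(4),*np.degrees((R.inv()*Rn).as_rotvec()).round(2),g]); p,R=pn,Rn
    for r in out: print('['+','.join('%g'%v for v in r)+'],')
    return p1,R1
E
python3 - <<'E'
from h import *
z=np.load('s0.npz')
print(manip.snapshot('wrist')['mount'].round(3))
s={k[2:]:z[k] for k in z.files if k[0]=='b'};P=pts(s).reshape(-1,3)
k=(P[:,2]>.1)&(P[:,0]>.7)&(P[:,0]<.95)&(abs(P[:,1]+.03)<.3)
Q=P[k]
for y in np.arange(-.3,.15,.05):
    q=Q[abs(Q[:,1]-y)<.025]
    if len(q):print(y.round(2),len(q),q[:,0].min().round(3),q[:,2].max().round(3))
R=att(35); g=jb+R.apply([.066,0,.003]); print('grasp',g,'att',R.as_matrix().round(2).tolist())
pre=g+R.apply([0,0,-.12])
rows(pre,R,30,1)
E
```

```text
[[ 0.001  0.963  0.27   0.07 ]
 [ 1.    -0.001  0.001 -0.   ]
 [ 0.001  0.27  -0.963 -0.128]
 [ 0.     0.     0.     1.   ]]
-0.3 1237 0.77 0.311
-0.25 1868 0.851 0.311
-0.2 910 0.833 0.308
-0.15 1199 0.767 0.306
-0.1 1335 0.768 0.193
-0.05 1401 0.769 0.193
-0.0 1415 0.771 0.193
0.05 1392 0.772 0.192
0.1 666 0.774 0.173
grasp [ 0.45873266 -0.10514046  0.07439859] att [[-0.82, -0.09, -0.57], [-0.07, 1.0, -0.05], [0.57, 0.0, -0.82]]
[-0.0177,-0.0182,0.0024,0.24,1.15,-0.77,1],
[-0.0175,-0.0184,0.0021,0.24,1.15,-0.77,1],
[-0.0173,-0.0187,0.0019,0.24,1.15,-0.77,1],
[-0.0171,-0.0189,0.0016,0.24,1.15,-0.77,1],
[-0.0168,-0.0191,0.0013,0.24,1.15,-0.77,1],
[-0.0166,-0.0193,0.0011,0.24,1.15,-0.77,1],
[-0.0164,-0.0196,0.0008,0.24,1.15,-0.77,1],
[-0.0161,-0.0198,0.0006,0.24,1.15,-0.77,1],
[-0.0159,-0.02,0.0004,0.24,1.15,-0.77,1],
[-0.0156,-0.0202,0.0001,0.24,1.15,-0.77,1],
[-0.0153,-0.0204,-0.0001,0.24,1.15,-0.77,1],
[-0.015,-0.0206,-0.0003,0.24,1.15,-0.77,1],
[-0.0148,-0.0208,-0.0005,0.24,1.15,-0.77,1],
[-0.0145,-0.021,-0.0007,0.24,1.15,-0.77,1],
[-0.0142,-0.0212,-0.0009,0.24,1.15,-0.77,1],
[-0.0138,-0.0214,-0.0011,0.24,1.15,-0.77,1],
[-0.0135,-0.0216,-0.0013,0.24,1.15,-0.77,1],
[-0.0132,-0.0218,-0.0015,0.24,1.15,-0.77,1],
[-0.0129,-0.022,-0.0016,0.24,1.15,-0.77,1],
[-0.0126,-0.0221,-0.0018,0.24,1.15,-0.77,1],
[-0.0122,-0.0223,-0.002,0.24,1.15,-0.77,1],
[-0.0119,-0.0225,-0.0021,0.24,1.15,-0.77,1],
[-0.0115,-0.0227,-0.0023,0.24,1.15,-0.77,1],
[-0.0112,-0.0228,-0.0024,0.24,1.15,-0.77,1],
[-0.0108,-0.023,-0.0025,0.24,1.15,-0.77,1],
[-0.0105,-0.0231,-0.0026,0.24,1.15,-0.77,1],
[-0.0101,-0.0233,-0.0027,0.24,1.15,-0.77,1],
[-0.0097,-0.0234,-0.0028,0.24,1.15,-0.77,1],
[-0.0093,-0.0236,-0.0029,0.24,1.15,-0.77,1],
[-0.009,-0.0237,-0.003,0.24,1.15,-0.77,1],
```

>>> drive_tool([
  [-0.0265,-0.0275,-0.003,0,0,0,1],
  [-0.0265,-0.0275,-0.003,0,0,0,1],
  [-0.0265,-0.0275,-0.003,0,0,0,1],
  [-0.0265,-0.0275,-0.003,0,0,0,1],
  [-0.0265,-0.0275,-0.003,0,0,0,1],
  [-0.0265,-0.0275,-0.003,0,0,0,1],
  [-0.0265,-0.0275,-0.003,0,0,0,1],
  [-0.0265,-0.0275,-0.003,0,0,0,1],
  [-0.0265,-0.0275,-0.003,0,0,0,1],
  [-0.0265,-0.0275,-0.003,0,0,0,1],
])

```text
t: 1.15
tcp_pos: [0.3648, 0.2431, 0.2754]
tool_rot: [0.165, 0.986, -0.0, -0.0]
force: [1.2, 1.4, -0.5]
finger_gap: 1.005
gripper_force: 0.0
```

>>> drive_tool([
  [-0.0265,-0.0275,0,0,0,0,1],
  [-0.0265,-0.0275,0,0,0,0,1],
  [-0.0265,-0.0275,0,0,0,0,1],
  [-0.0265,-0.0275,0,0,0,0,1],
  [-0.0265,-0.0275,0,0,0,0,1],
  [-0.0265,-0.0275,0,0,0,0,1],
  [-0.0265,-0.0275,0,0,0,0,1],
  [-0.0265,-0.0275,0,0,0,0,1],
  [-0.0265,-0.0275,0,0,0,0,1],
  [-0.0265,-0.0275,0,0,0,0,1],
])

```text
t: 2.15
tcp_pos: [0.5257, -0.1032, 0.2751]
tool_rot: [0.165, 0.986, 0.0, -0.0]
force: [0.3, 0.3, 0.2]
finger_gap: 1.001
gripper_force: 0.0
```

>>> drive_tool([
  [0,0,0,0,0,-6,1],
  [0,0,0,0,0,-6,1],
  [0,0,0,0,0,-6,1],
  [0,0,0,0,0,-6,1],
  [0,0,0,0,7,0,1],
  [0,0,0,0,7,0,1],
  [0,0,0,0,7,0,1],
  [0,0,0,0,7,0,1],
  [0,0,0,0,7,0,1],
  [0,0,0,0,0,0,1],
])

```text
t: 3.15
tcp_pos: [0.5266, -0.1014, 0.2721]
tool_rot: [-0.042, 0.952, -0.012, -0.302]
force: [-0.7, -0.8, -0.0]
finger_gap: 1.0
gripper_force: 0.0
```

Run:
```python
from h import *
s=manip.sense(); print({k:np.round(s[k],3) for k in('t','q','tcp_pos','force')})
w=snap('wrist')
T=np.eye(4);T[:3,:3]=Ro.from_quat(s['tool_rot']).as_matrix();T[:3,3]=s['tcp_pos'];T=T@w['mount']
P=pts(w,T); im=w['image']; cv2.imwrite('pics/w1.png',im[:,:,::-1])
hsv=cv2.cvtColor(im,cv2.COLOR_RGB2HSV)
red=((hsv[...,0]<8)|(hsv[...,0]>172))&(hsv[...,1]>150)&(P[...,2]>.05)&(w['z_map']>0)
c,l,st,ce=cv2.connectedComponentsWithStats(red.astype(np.uint8))
for i in range(1,c):
    if st[i,4]>100: q=P[l==i]; print(ce[i],st[i,4],q.mean(0),q.min(0),q.max(0), ((q-rack)@ry).min(),((q-rack)@ry).max())
R=att(35); g=jb+R.apply([.066,0,.003]);pre=g+R.apply([0,0,-.12]); print(pre)
rows(pre,R,1,1)
```

```text
{'t': np.float64(3.15), 'q': array([-0.287,  0.649,  1.266, -0.217,  1.803, -1.934]), 'tcp_pos': array([ 0.527, -0.101,  0.272]), 'force': array([-0.717, -0.814, -0.048])}
[251.46892039 198.75899673] 917 [ 0.44165995 -0.10746559  0.10649791] [ 0.41958659 -0.12906884  0.08953285] [ 0.45392127 -0.08632785  0.11518192] -0.08254077806584516 -0.03977472453451237
[368.49825378 199.61233993] 859 [0.43218205 0.00693343 0.1060622 ] [ 0.41068931 -0.01096867  0.0876407 ] [0.44378399 0.03030014 0.11491812] 0.03640838932067924 0.07750717374446608
[ 0.52731028 -0.09926129  0.17269683]
[-0.0591,0.0019,0.0813,-0.02,-0.07,0.15,1],
```

View pics/w1.png

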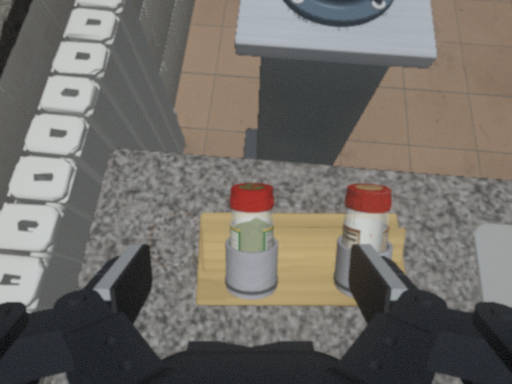

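The wrist view shows the green jar at (252,235), between the red lid at (252,197) and the tube. It sits well centred between the open fingers, and its lid agrees with the model, so I can approach.

>>> drive_tool([
  [-0.0295,0,0.04,0,0,0,1],
  [-0.0295,0,0.041,0,0,0,1],
  [0,0,0.025,0,0,0,1],
  [0,0,0.025,0,0,0,1],
  [0,0,0.025,0,0,0,1],
  [0,0,0.02,0,0,0,1],
  [0,0,0.015,0,0,0,1],
  [0,0,0.013,0,0,0,1],
  [0,0,0,0,0,0,1],
  [0,0,0,0,0,0,1],
])

```text
t: 4.2
tcp_pos: [0.4572, -0.1079, 0.0759]
tool_rot: [-0.041, 0.953, -0.013, -0.299]
force: [-0.2, 0.2, 0.7]
finger_gap: 1.0
gripper_force: 0.0
```

Run:
```python
from h import *
s=manip.sense(); R=Ro.from_quat(s['tool_rot']); print(s['t'],s['tcp_pos'],s['force'])
print('target offset in tool', R.inv().apply(jb+att(35).apply([.066,0,.007])-s['tcp_pos']))
w=snap('wrist'); cv2.imwrite('pics/w2.png',w['image'][:,:,::-1])
```

```text
4.2 [ 0.45720594 -0.10793455  0.07587634] [-0.23475363  0.17175937  0.74392702]
target offset in tool [-0.00228126  0.00265617  0.00420371]
```

View pics/w2.png

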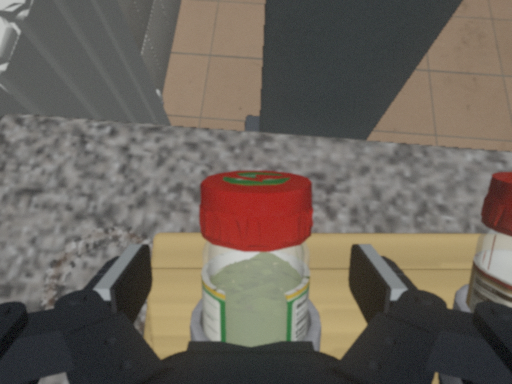

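The fingers straddle the jar, whose glass is centred near column 257. I'll make a small correction and close.

>>> drive_tool([
  [-0.001,0.0015,0.004,0,0,0,1],
  [0,0,0,0,0,0,1],
  [0,0,0,0,0,0,-1],
  [0,0,0,0,0,0,-1],
  [0,0,0,0,0,0,-1],
  [0,0,0,0,0,0,-1],
  [0,0,0,0,0,0,-1],
  [0,0,0,0,0,0,-1],
  [0,0,0,0,0,0,-1],
  [0,0,0,0,0,0,-1],
], newtons=50)

```text
t: 5.25
tcp_pos: [0.4556, -0.1062, 0.0712]
tool_rot: [-0.041, 0.953, -0.013, -0.3]
force: [1.2, 1.2, 2.1]
finger_gap: 0.492
gripper_force: 52.3
```

>>> drive_tool([
  [0.004,0,-0.0015,0,0,0,-1],
  [0.006,0,0,0,0,0,-1],
  [0.008,0,0,0,0,0,-1],
  [0.008,0,0,0,0,0,-1],
  [0.008,0,0,0,0,0,-1],
  [0.008,0,0,0,0,0,-1],
  [0.008,0,0,0,0,0,-1],
  [0.008,0,0,0,0,0,-1],
  [0.006,0,0,0,0,0,-1],
  [0,0,0,0,0,0,-1],
])

```text
t: 6.25
tcp_pos: [0.4035, -0.1108, 0.1095]
tool_rot: [-0.041, 0.953, -0.013, -0.3]
force: [0.4, 1.0, -0.2]
finger_gap: 0.493
gripper_force: 51.9
```

>>> drive_tool([
  [0.0115,0,-0.0165,0,0,0,-1],
  [0.0115,0,-0.0165,0,0,0,-1],
  [0.0115,0,-0.0165,0,0,0,-1],
  [0.0115,0,-0.0165,0,0,0,-1],
  [0.0115,0,-0.0165,0,0,0,-1],
  [0.0115,0,-0.0165,0,0,0,-1],
  [0,0,0,0,0,0,-1],
  [0,0,0,0,0,0,-1],
])

```text
t: 7.05
tcp_pos: [0.4045, -0.1107, 0.2293]
tool_rot: [-0.042, 0.953, -0.013, -0.3]
force: [-0.2, -0.7, -1.1]
finger_gap: 0.493
gripper_force: 52.0
```

Run:
```python
from h import *
s=manip.sense(); R=Ro.from_quat(s['tool_rot']); print(s['t'],s['tcp_pos'],s['q'].round(2))
w=snap('wrist')
T=np.eye(4);T[:3,:3]=R.as_matrix();T[:3,3]=s['tcp_pos'];P=pts(w,T@w['mount']); im=w['image']; cv2.imwrite('pics/w3.png',im[:,:,::-1])
L=R.inv().apply(P.reshape(-1,3)-s['tcp_pos']).reshape(P.shape)
hsv=cv2.cvtColor(im,cv2.COLOR_RGB2HSV)
red=((hsv[...,0]<8)|(hsv[...,0]>172))&(hsv[...,1]>150)&(w['z_map']>0)&(w['z_map']<.25)
q=L[red]; print('lid in tool',len(q),np.percentile(q,[1,50,99],axis=0).round(4).tolist())
# targets: lid in tool = (.040,0,-.004) approx
lt=np.array([.040,0,-.004])
def tcp(lid,Rq): return lid-Rq.apply(lt)
a1=att(10,-30); l1=np.array([.654,-.080,.20]); p1=tcp(l1,a1)
a2=att(-25,-30); l2=np.array([.654,-.080,.135]); p2=tcp(l2,a2)
print(p1,p2)
print('A'); rows(p1+[0,0,.03],a1,16,-1)
```

```text
7.05 [ 0.40449858 -0.11074779  0.22930328] [-0.36  0.55  1.63 -0.25  1.53 -1.94]
lid in tool 8102 [[-0.1029, -0.0205, -0.0271], [0.0316, 0.0003, -0.0225], [0.0403, 0.1246, 0.0753]]
[ 0.68904345 -0.09641555  0.18911484] [ 0.6883598  -0.09609531  0.1482795 ]
A
[-0.0149,-0.0007,-0.0097,-0.72,-1.53,1.75,-1],
[-0.0152,-0.0001,-0.0093,-0.72,-1.53,1.75,-1],
[-0.0154,0.0005,-0.0089,-0.72,-1.53,1.75,-1],
[-0.0157,0.0011,-0.0085,-0.72,-1.53,1.75,-1],
[-0.0158,0.0017,-0.0081,-0.72,-1.53,1.75,-1],
[-0.016,0.0023,-0.0076,-0.72,-1.53,1.75,-1],
[-0.0161,0.0028,-0.0071,-0.72,-1.53,1.75,-1],
[-0.0162,0.0034,-0.0067,-0.72,-1.53,1.75,-1],
[-0.0162,0.004,-0.0062,-0.72,-1.53,1.75,-1],
[-0.0163,0.0046,-0.0057,-0.72,-1.53,1.75,-1],
[-0.0163,0.0051,-0.0052,-0.72,-1.53,1.75,-1],
[-0.0162,0.0057,-0.0047,-0.72,-1.53,1.75,-1],
[-0.0162,0.0062,-0.0042,-0.72,-1.53,1.75,-1],
[-0.0161,0.0068,-0.0037,-0.72,-1.53,1.75,-1],
[-0.016,0.0073,-0.0032,-0.72,-1.53,1.75,-1],
[-0.0158,0.0078,-0.0027,-0.72,-1.53,1.75,-1],
```

View pics/w3.png

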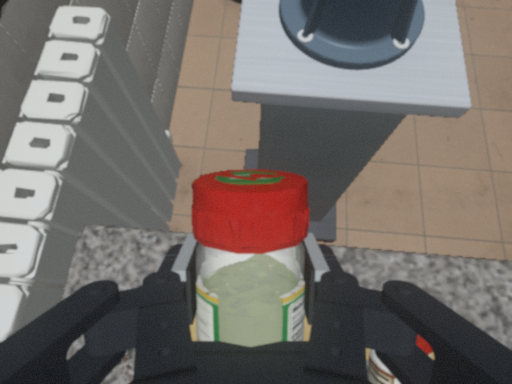

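The jar is held square in the fingers, with its lid at (250,210). I'll carry it over the cup with the lid end still up.

>>> drive_tool([
  [-0.0154,0.0005,-0.009,-0.72,-1.53,1.75,-1],
  [-0.0154,0.0005,-0.009,-0.72,-1.53,1.75,-1],
  [-0.0154,0.0005,-0.009,-0.72,-1.53,1.75,-1],
  [-0.0154,0.0005,-0.009,-0.72,-1.53,1.75,-1],
  [-0.0154,0.0005,-0.009,-0.72,-1.53,1.75,-1],
  [-0.0162,0.0034,-0.0067,-0.72,-1.53,1.75,-1],
  [-0.0162,0.0034,-0.0067,-0.72,-1.53,1.75,-1],
  [-0.0162,0.0034,-0.0067,-0.72,-1.53,1.75,-1],
  [-0.0162,0.0034,-0.0067,-0.72,-1.53,1.75,-1],
  [-0.0162,0.0034,-0.0067,-0.72,-1.53,1.75,-1],
])

```text
t: 8.1
tcp_pos: [0.5821, -0.1017, 0.2221]
tool_rot: [0.121, 0.978, 0.007, -0.169]
force: [0.5, -0.2, -0.5]
finger_gap: 0.494
gripper_force: 51.9
```

>>> drive_tool([
  [-0.0161,0.0065,-0.004,-0.72,-1.53,1.75,-1],
  [-0.0161,0.0065,-0.004,-0.72,-1.53,1.75,-1],
  [-0.0161,0.0065,-0.004,-0.72,-1.53,1.75,-1],
  [-0.0161,0.0065,-0.004,-0.72,-1.53,1.75,-1],
  [-0.0161,0.0065,-0.004,-0.72,-1.53,1.75,-1],
  [-0.0161,0.0065,-0.004,-0.72,-1.53,1.75,-1],
  [0,0,0,0,0,0,-1],
  [0,0,0,0,0,0,-1],
])

```text
t: 8.9
tcp_pos: [0.6875, -0.0965, 0.2192]
tool_rot: [0.216, 0.972, 0.018, -0.087]
force: [0.3, 0.6, -1.1]
finger_gap: 0.49
gripper_force: 51.9
```

Run:
```python
from h import *
s=manip.sense(); R=Ro.from_quat(s['tool_rot']); print(s['t'],s['tcp_pos'],s['q'].round(2))
lt=np.array([.040,0,-.004])
print('lid',s['tcp_pos']+R.apply(lt),'axis',R.apply([1,0,0]))
a2=att(-25,-30); l2=np.array([.654,-.080,.135]); p2=l2-a2.apply(lt)
# rows along a path with the lid moving straight
p0=s['tcp_pos'];l0=p0+R.apply(lt);n=12
w=(R.inv()*a2).as_rotvec();Rp=R;pp=p0
for i in range(1,n+1):
    Rn=R*Ro.from_rotvec(w*i/n);pn=l0+(l2-l0)*i/n-Rn.apply(lt)
    print(Rp.inv().apply(pn-pp).round(4),np.degrees(w/n).round(2),pn.round(3));Rp,pp=Rn,pn
```

```text
8.9 [ 0.68747849 -0.09646349  0.21916642] [-0.31  0.72  1.13  0.02  1.47 -1.45]
lid [ 0.65244789 -0.08009759  0.23016708] axis [-0.89184385  0.41645074  0.17658803]
[-0.0017  0.0001  0.0057] [-0.01 -2.93  0.01] [ 0.688 -0.097  0.213]
[-0.0013  0.0001  0.0058] [-0.01 -2.93  0.01] [ 0.689 -0.097  0.207]
[-0.0009  0.0001  0.0058] [-0.01 -2.93  0.01] [ 0.689 -0.097  0.201]
[-0.0005  0.0001  0.0059] [-0.01 -2.93  0.01] [ 0.689 -0.097  0.196]
[-0.0001  0.0001  0.0059] [-0.01 -2.93  0.01] [ 0.69  -0.097  0.19 ]
[0.0004 0.0001 0.0059] [-0.01 -2.93  0.01] [ 0.69  -0.097  0.184]
[0.0008 0.0001 0.0058] [-0.01 -2.93  0.01] [ 0.69  -0.097  0.178]
[0.0012 0.0001 0.0058] [-0.01 -2.93  0.01] [ 0.69  -0.097  0.172]
[0.0016 0.0001 0.0057] [-0.01 -2.93  0.01] [ 0.689 -0.097  0.166]
[0.002  0.0001 0.0056] [-0.01 -2.93  0.01] [ 0.689 -0.097  0.16 ]
[0.0023 0.0001 0.0055] [-0.01 -2.93  0.01] [ 0.689 -0.096  0.154]
[0.0027 0.0001 0.0053] [-0.01 -2.93  0.01] [ 0.688 -0.096  0.148]
```

>>> drive_tool([
  [-0.0017,0,0.0057,0,-2.9,0,-1],
  [-0.0013,0,0.0058,0,-2.9,0,-1],
  [-0.0009,0,0.0058,0,-2.9,0,-1],
  [-0.0005,0,0.0059,0,-2.9,0,-1],
  [0,0,0.0059,0,-2.9,0,-1],
  [0.0004,0,0.0059,0,-2.9,0,-1],
  [0.0008,0,0.0058,0,-2.9,0,-1],
  [0.0012,0,0.0058,0,-2.9,0,-1],
  [0.0016,0,0.0057,0,-2.9,0,-1],
  [0.002,0,0.0056,0,-2.9,0,-1],
])

```text
t: 9.9
tcp_pos: [0.6885, -0.0971, 0.1611]
tool_rot: [0.214, 0.963, -0.037, 0.161]
force: [-1.4, -0.7, -2.0]
finger_gap: 0.493
gripper_force: 51.9
```

>>> drive_tool([
  [0.0023,0,0.0055,0,-2.9,0,-1],
  [0.0027,0,0.0053,0,-2.9,0,-1],
  [0,0,0,0,0,0,-1],
  [0,0,0,0,0,0,-1],
  [0,0,0,0,0,0,-1],
  [0,0,0,0,0,0,-1],
  [0,0,0,0,0,0,-1],
  [0,0,0,0,0,0,-1],
])

```text
t: 10.7
tcp_pos: [0.6896, -0.0972, 0.1504]
tool_rot: [0.212, 0.953, -0.047, 0.21]
force: [0.9, -0.2, -0.3]
finger_gap: 0.495
gripper_force: 51.9
```

Run:
```python
from h import *
s=manip.sense(); R=Ro.from_quat(s['tool_rot']); print(s['t'],s['qd'].round(3),s['force'],s['gripper_force'])
print('lid',s['tcp_pos']+R.apply([.04,0,-.004]),'axis',R.apply([1,0,0]))
a=snap('scene')
for n,v in(('scene',a),('top',snap('top'))):
    P=pts(v);h=cv2.cvtColor(v['image'],cv2.COLOR_RGB2HSV)
    red=((h[...,0]<8)|(h[...,0]>172))&(h[...,1]>140)&(P[...,2]>.05)&(abs(P[...,0]-.55)<.2)&(abs(P[...,1]+.05)<.15)
    c,l,st,ce=cv2.connectedComponentsWithStats(red.astype(np.uint8))
    for i in range(1,c):
        if st[i,4]>15: print(n,ce[i],st[i,4],P[l==i].mean(0).round(3),P[l==i].min(0).round(3),P[l==i].max(0).round(3))
cv2.imwrite('pics/e.png',cv2.resize(a['image'][130:310,220:440,::-1],None,fx=3,fy=3))
```

```text
10.7 [ 0.     0.002  0.004  0.001 -0.002  0.   ] [ 0.89665198 -0.1773576  -0.26413702] 51.93363375496119
lid [ 0.65516524 -0.08116333  0.13723205] axis [-0.82181646  0.38382838 -0.42106233]
scene [350.13043478 208.55434783] 92 [ 0.655 -0.087  0.156] [ 0.611 -0.108  0.056] [ 0.714 -0.046  0.25 ]
scene [276.02564103 248.56410256] 117 [0.423 0.009 0.103] [ 0.405 -0.01   0.077] [0.44  0.031 0.119]
```

View pics/e.png

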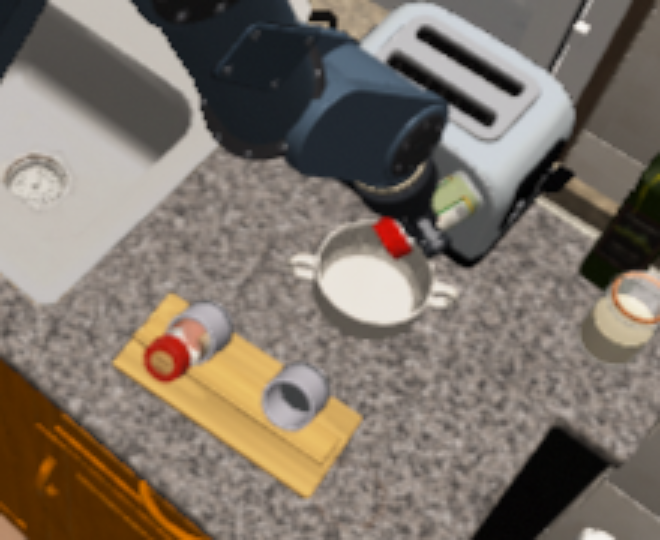

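The jar is held and tipped over the cup: the lid in the crop is at (393,237), with its centre about 8 mm from the cup's centre and 25° below level. The red jar and the cup have not moved, so I'm handing in.

```bash
python3 -c "
from station import manip
print(manip.sign_off())"
```

```text
the job is handed in; nothing more can be done
None
```

I handed the job in with the herb jar gripped and still over the cup. By my measurements its lid is about 25° below level, 8 mm from the cup's centre and 65 mm above the rim, and the red jar and cup had not visibly moved. The sign-off returned no verdict.

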